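# Pull the spice cupboard's shutter down with the pull hook

### The arm

A 7-joint arm with a two-finger parallel gripper is mounted at the origin on a cart in front of the work surface, level with it; the furniture and walls round the work are solid. World frame = base frame: x ahead of the robot, y to its left, z up, the work surface at z = 0. Lengths are in m, angles in degrees, forces in N, time in s.
With the tool pointing down it reaches from about 0.4 to 0.875 m from the base axis. Payload 19.3 kg.
Tool frame: the origin (TCP) lies on the centre line of the jaws, within the pads' length; the fingertips stand ctrl.nose_length ahead of it and the grasp point (between the pads) lies 6 mm ahead of it (ctrl.nose_length is the distance from the TCP to the fingertips, in m); z points along the fingers, y is the line along which they close (so a half turn about z gives the same grasp; the last joint's range is limited). The gripper opens to 85 mm and grips with 20 to 120 N. Pads are 22 mm wide; open, the fingers measure 114 mm over their backs; the gripper's body (76 mm by 85 mm) begins 54 mm behind the grasp point. The pads swing forward as they close: fully open they stand 13 mm farther back than shut.
Start: joints at [-69.454, 29.874, -2.08, 91.645, 1.215, 58.505, -6.463], TCP at [0.26, 0.568, 0.256] pointing down, gripper open.
Joint ranges: [-166.77, 166.77], [-17.47, 122.26], [-85.68, 81.53], [9.62, 139.38], [-72.42, 252.41], [9.2, 110.78], [-144.41, 144.41]. Speed limits (degrees/s): [108.29, 108.29, 136.94, 136.94, 172.46, 172.46, 172.46].

### API

Orientations are given as [roll, pitch, yaw] about the fixed x, y, z axes, in that order (R = Rz(yaw) Ry(pitch) Rx(roll)).
In Python, from bench import ctrl, cams, ticket gives the robot as it stands.
- The arm moves only by the tool move_arm, never from a script. Its argument "plan" is one flat list of numbers, 4 for each row, row after row: the shift along the tool's x, y, z in cm, then the turn about the tool's z in degrees. A call has 1 to 20 rows; each row shifts and turns the commanded pose from where the row before left it, along the tool's axes as they then stand; what a row does not reach is not made up. A row lasts 1/10 s, in which the tool goes at most 50 mm and 8.59 degrees, less where a joint would pass 70% of its speed; a pose out of reach is approached as far as the arm can. A call with a gripper value outside its range is refused whole. "grip" is the closure, from 0 (fully open) to 1 (shut), set as the call begins (left out, the last holds). The fingers move at their own pace and stop on an object; "newtons" is the grip in N (left out, the last holds). Time passes only in rows, so rows that do not move let the fingers close. It gives the time, the measured TCP pose, the force, the opening and the grip force at its end, in the units of the state.
- ctrl.read_state(): the state, without advancing time (a new reading comes with each control period).
- cams.get_image(name): name is "scene" or "top" or "wrist"; returns a dict with "image" (420x560x3 uint8, red, green, blue), "range_z" (420x560 float32, m along the optical axis (not along the pixel's ray), 0 where there is no reading), "fx", "fy", "cx", "cy" (pixels), "rvec" (rotation vector, rad) and "tvec" (3), from world to camera coordinates, as OpenCV has them; the wrist camera has in their place "hand_eye" (4x4, takes a point from camera to tool coordinates, whose origin is the TCP and whose axes are the flange's). Camera axes: x right, y down, z forward; pixel columns grow to the right and rows downward; lengths in m; the calibration is good to about 2 mm. The wrist camera is an equidistant fisheye: a pixel r from the principal point sees the ray r / f radians off the axis. A picture is of the moment at which its call begins: read the wrist's pose just before it.
- ticket.close_job(): hands the job in; it is judged then, once.
The state is a dict: "time_s": time; "joint_positions": joint angles; "joint_vel": joint speeds; "tau": joint torques, N m; "eef_pos": TCP position; "orientation": TCP orientation; "force": force on the tool from outside, world axes, zero at the start; "torque": the same for the moment, N m; "grip_width": finger opening in m; "finger_force": force on a finger pad.
Only numpy, scipy, OpenCV 4.12 (cv2) and the standard library are available. Lean on these libraries where they do the work, as an engineer would, in place of code of your own. Each camera call takes 0.05 s, during which the arm holds its last target. There are 200 camera calls.

### The job

The shutter of the little spice cupboard stands raised. Take the standing pull hook (the post with a side hook, not the shorter plain napkin-ring post), hook it into the ring on the shutter and pull the shutter all the way down, without the gripper or arm touching the shutter. Then unhook and stand the pull hook upright on the worktop again, clear of the cupboard, leaving the napkin-ring post and the mug where they are.

Things in the scene. Friction and masses are not known exactly. Their poses are not given: they have to be found in the camera images.
- ring_center (a point): Centre of the upright steel ring on the shutter; moves with it. Inside diameter 44 mm, bar 8 mm (lowest bar's centre 26 mm below this point). Fixed by a 10 mm stem at the ring's top, its plane 40 mm in front of the shutter face; behind it is free space. Axes: x through the ring into the cupboard, y left along the shutter, z up. Height over the worktop: 232 mm shutter up, 122 mm fully down.
- cupboard: Fixed light-wood spice cupboard with a white sliding shutter and three jars inside, 200 mm wide, 150 mm deep, 265 mm high, turned a little to either side. Origin: centre of its underside; x points to its back. Its guide channels reach 18 mm in front of the wood (8 mm in front of the shutter face). A tall wall closes the worktop's right end (y about -0.43).
- shutter (a joint): How far the shutter has slid down, in m: 0 = fully up, 0.110 = fully down (end stop). It slides straight down, stays where it is left, and needs about 3 to 5 N to pull down.
- hook_grip (a point): Centre of the black handle (20 x 20 mm, 70 mm tall, faces square to the axes) of the pull hook: a loose steel post, 0.25 to 0.45 kg, standing on a round foot (60 mm across, 14 mm high). Point on the post's axis, 165 mm above the foot's underside, 35 mm below the handle's top. Post below the handle 12 mm thick. Axes: z up, x the way the side hook points.
- hook_seat (a point): Where a ring's bar sits on the pull hook: on the axis of its level side arm, 20 mm out from the post's axis, 60 mm above the foot's underside (105 mm below the handle's centre). The arm is 8 mm thick and runs along x to 38 mm from the post's axis, where the tip turns down (lowest point 16 mm below the arm's axis). Axes as for the handle.
- post_mid (a point): Bystander: bare napkin-ring post, same foot and steel post as the pull hook but with a black ball on top (26 mm) and no hook, 130 mm tall; this point is on its axis 65 mm above the underside. Leave it.
- mug: Bystander: white mug, 92 mm across, 95 mm high; origin at the centre of its underside. Leave it.
Things that resemble listed ones, but are neither listed nor needed, are in the scene too. What is shaped like the part that bears hook_grip but blue is not meant.

How it is judged (in metres and radians):
On the way, in this order (a step that is already met when the one before it is completed fails the run):
1. the pull hook's arm is through the ring while the shutter is still up (x of hook_seat in the frame of ring_center between -0.022 and 0.022 m and y of hook_seat in the frame of ring_center between -0.024 and 0.024 m and z of hook_seat in the frame of ring_center between -0.026 and 0.026 m and value of joint shutter below 0.05 m), for 0.1 s.
2. the shutter is down, pulled by the hook sitting in the ring (x of hook_seat in the frame of ring_center between -0.022 and 0.022 m and y of hook_seat in the frame of ring_center between -0.024 and 0.024 m and z of hook_seat in the frame of ring_center between -0.026 and 0.026 m and value of joint shutter above 0.098 m), for 0.1 s.
At the end, for the whole second after the job is handed in: The shutter is down to within 12 mm of its end stop; the pull hook stands upright (within about 6 degrees) with its foot on the worktop and does not touch the cupboard; the napkin-ring post and the mug are within 30 mm of where they were (value of joint shutter above 0.098 m and height (world z) of hook_grip between 0.155 and 0.175 m and angle between hook_grip's own z axis and vertical below 0.1 rad and contact force between pull_hook and cupboard below 0.1 N and distance of each of post_mid, mug from where it was at the start of the episode below 0.03 m).
It fails at once if the gripper or arm touches the shutter (more than 2 N) (contact force between any of the fingers, the arm and shutter above 2 N).
It fails at once if the napkin-ring post or the mug is moved by more than 30 mm (distance of any of post_mid, mug from where it was at the start of the episode above 0.03 m).
It also fails if it takes over 58 s, if anything falls off the work surface, if the arm or the gripper's body presses on something with over 40 N, if the wrist force passes 120 N, or if a joint passes its speed limit or range.

## Working session

There is one attempt and no reset: what is moved stays moved. The work goes in short steps, Python scripts to look and compute and a tool call to move; the robot and the scene stay as the last step left them, time stands still between calls to the robot, and variables do not carry over. Pictures are saved under pics/ and viewed, at most 10 in all, crops included, and the job is handed in when it is done.

Besides the shell and the picture viewer there is one more tool, called after "Call:" as name(argument=value, ...) on one line, values as JSON. move_arm: Moves the arm, as the interface text tells. Its arguments: {"type":"object","properties":{"plan":{"type":"array"},"grip":{"type":"number"},"newtons":{"type":"number"}},"required":["plan"]}

```bash
mkdir -p pics; cat > h.py <<'E'
import numpy as np, cv2
from bench import ctrl, cams, ticket
def get(n):
    d=cams.get_image(n)
    if 'rvec' in d:
        d['R']=cv2.Rodrigues(np.array(d['rvec'],float))[0]; d['t']=np.array(d['tvec'],float).ravel()
    return d
def cloud(d):
    z=d['range_z']; v,u=np.indices(z.shape)
    p=np.stack([(u-d['cx'])/d['fx']*z,(v-d['cy'])/d['fy']*z,z],-1)
    P=(p-d['t'])@d['R']; P[z==0]=np.nan
    return P
def save(n,im): cv2.imwrite('pics/'+n+'.png',im[...,::-1])
E
python3 - <<'E'
from h import *
import pickle
D={n:get(n) for n in('scene','top')}
pickle.dump(D,open('d0.pkl','wb'))
for n in D: save(n+'0',D[n]['image']); d=D[n];print(n,d['fx'],-d['R'].T@d['t'])
print(ctrl.nose_length,ctrl.read_state())
E
```

```text
scene 441.1293135323281 [-0.08933377 -0.60153124  0.87329599]
top 461.7906711858699 [0.52404902 0.07916752 1.51489971]
0.025 {'time_s': 0.1, 'joint_positions': array([-69.45438608,  29.90506273,  -2.08061687,  91.6686306 ,
         1.21397007,  58.50353498,  -6.46394344]), 'joint_vel': array([-0.04640773, -0.03452529, -0.01313756, -0.18930735,  0.00386592,
       -0.1005768 ,  0.02318488]), 'tau': array([ 2.83367262e-03, -9.28496361e+01,  1.98378012e+00, -3.70541096e+01,
        1.79968524e-02,  5.27553755e-03,  3.32517288e-05]), 'eef_pos': array([0.25978147, 0.5681721 , 0.25580258]), 'orientation': array([-1.79944915e+02,  3.56056306e-03,  1.55429530e+02]), 'force': array([ 0.19725836, -0.42516001,  0.08715288]), 'torque': array([-0.01371463,  0.04765546, -0.04192464]), 'finger_force': 0.0, 'grip_width': 0.08517390065372928}
```

View pics/scene0.png

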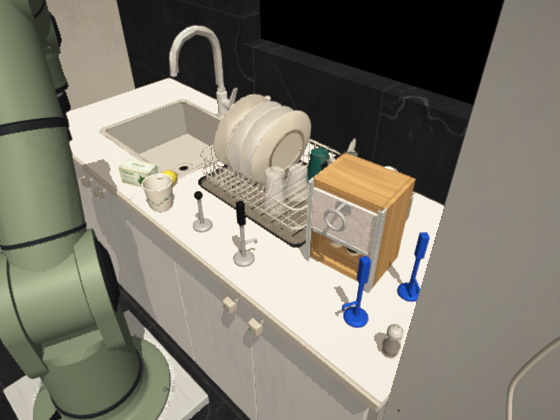

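View pics/top0.png

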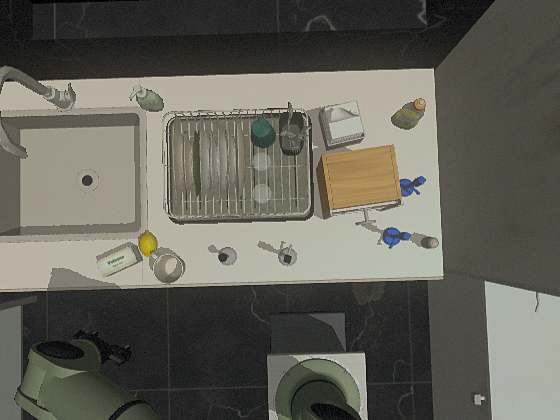

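The black-handled post with a side hook is at scene (242,232) and top (287,256). The plain ball-topped post is at scene (200,212), and two blue decoy hooks are at scene (360,290) and (415,265). The black one with the hook fits the description. The ring is at scene (337,218) and the cupboard at top (362,178).

```bash
python3 - <<'E'
from h import *
import pickle
D=pickle.load(open('d0.pkl','rb'))
for n in D: D[n]['P']=cloud(D[n])
s,t=D['scene'],D['top']
def med(P,m): return np.round(np.nanmedian(P[m],0),4),np.round(np.nanmin(P[m],0),4),np.round(np.nanmax(P[m],0),4),m.sum()
# hook handle: dark and z
for n,d in D.items():
    P=d['P'];im=d['image'].astype(int);dark=im.max(-1)<60
    m=dark&(P[...,2]>.1)&(P[...,2]<.22)&(P[...,0]>.35)&(P[...,0]<.6)&(P[...,1]<.35)&(P[...,1]>-.1)
    k,l,st,c=cv2.connectedComponentsWithStats(m.astype(np.uint8))
    for i in range(1,k):
        if st[i,4]>8: print(n,'dark',c[i],med(P,l==i))
# post region pixels
P=t['P']; im=t['image']
xy=lambda d,u,v: np.round(d['P'][v,u],3)
print('top pts',[ (q,xy(t,*q)) for q in [(278,248),(264,243),(287,258),(286,262),(226,257),(167,266),(367,215),(330,208),(395,200),(360,180)]])
print('scene pts',[ (q,xy(s,*q)) for q in [(242,232),(250,242),(243,259),(201,212),(326,218),(337,205),(347,220),(338,230),(325,200),(375,225)]])
# cupboard top
m=(P[...,2]>.25)&(P[...,2]<.28)&(P[...,1]<-.05)&(P[...,1]>-.42)
Q=P[m][:,:2].astype(np.float32); print('cup',cv2.minAreaRect(Q),m.sum())
# foot + hook of the pull hook by height
for lo,hi,nm in((.005,.03,'foot'),(.045,.075,'arm')):
    for n,d in D.items():
        P=d['P'];m=(P[...,2]>lo)&(P[...,2]<hi)&(abs(P[...,0]-.45)<.09)&(abs(P[...,1]-.06)<.07)
        print(nm,n,med(P,m))
a=np.hstack([cv2.resize(s['image'][185:275,170:290],(480,360),interpolation=2),cv2.resize(s['image'][160:250,300:380],(320,360),interpolation=2)]);
b=np.hstack([cv2.resize(t['image'][230:280,200:320],(480,200),interpolation=2),cv2.resize(t['image'][195:235,330:394],(320,200),interpolation=2)])
save('crop1',np.vstack([a,b]))
E
```

```text
scene dark [197.875 194.975] (array([0.4694, 0.2712, 0.1236]), array([0.4625, 0.264 , 0.1117]), array([0.4796, 0.2818, 0.1312]), np.int64(40))
scene dark [240.24861878 212.55801105] (array([0.4611, 0.0751, 0.1752]), array([0.4537, 0.0692, 0.1364]), array([0.4754, 0.0902, 0.2035]), np.int64(181))
top dark [222.3030303  257.06060606] (array([0.4745, 0.2767, 0.1248]), array([0.4621, 0.266 , 0.1142]), array([0.4831, 0.2871, 0.1316]), np.int64(33))
top dark [286.2        257.13333333] (array([0.4734, 0.0878, 0.1966]), array([0.4603, 0.0735, 0.163 ]), array([0.4772, 0.091 , 0.2004]), np.int64(15))
top pts [((278, 248), array([0.494, 0.111, 0.001])), ((264, 243), array([ 0.512,  0.157, -0.003])), ((287, 258), array([0.469, 0.082, 0.198])), ((286, 262), array([0.458, 0.085, 0.201])), ((226, 257), array([0.474, 0.266, 0.121])), ((167, 266), array([0.446, 0.475, 0.004])), ((367, 215), array([ 0.583, -0.142,  0.242])), ((330, 208), array([ 0.603, -0.038,  0.269])), ((395, 200), array([ 0.623, -0.225,  0.222])), ((360, 180), array([ 0.677, -0.122,  0.265]))]
scene pts [((242, 232), array([0.464,
[... 346 characters left out ...]
00), array([ 0.597, -0.085,  0.226])), ((375, 225), array([ 0.616, -0.218,  0.215]))]
cup ((0.6141266822814941, -0.09172236919403076), (0.35171517729759216, 1.0849246978759766), 72.84496307373047) 4257
foot scene (array([0.4618, 0.0751, 0.0132]), array([0.4143, 0.0014, 0.005 ]), array([0.5288, 0.1089, 0.0295]), np.int64(269))
foot top (array([0.4668, 0.0822, 0.0099]), array([ 0.3834, -0.0068,  0.005 ]), array([0.5393, 0.129 , 0.0216]), np.int64(243))
arm scene (array([0.4754, 0.076 , 0.0625]), array([0.4588, 0.0659, 0.0462]), array([0.5056, 0.0853, 0.0741]), np.int64(80))
arm top (array([0.488 , 0.0754, 0.0621]), array([0.4725, 0.0689, 0.057 ]), array([0.5035, 0.0791, 0.0677]), np.int64(25))
```

View pics/crop1.png

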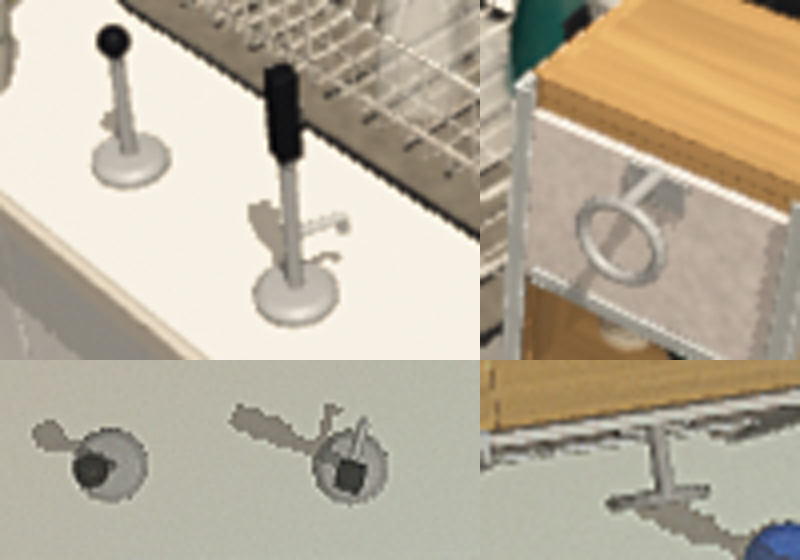

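Enlarged, the black-handled post has the side arm (crop (325,225)), while the neighbour has a ball and no arm. The pull hook is confirmed, and the ring is visible on its stem at crop (620,240).

```bash
python3 - <<'E'
from h import *
import pickle
D=pickle.load(open('d0.pkl','rb'))
for n in D: D[n]['P']=cloud(D[n])
s,t=D['scene'],D['top']
def pr(d,p):
    q=d['R']@np.array(p)+d['t']; return np.array([d['fx']*q[0]/q[2]+d['cx'],d['fy']*q[1]/q[2]+d['cy']])
def ray(d,u,v,z):
    o=-d['R'].T@d['t']; r=d['R'].T@np.array([(u-d['cx'])/d['fx'],(v-d['cy'])/d['fy'],1]); return o+r*(z-o[2])/r[2]
# handle top face (z=.2)
P=t['P'];im=t['image'].astype(int)
m=np.zeros(P.shape[:2],bool);m[245:272,275:300]=True
mm=m&(im.max(-1)<70);v,u=np.nonzero(mm);print('dark top',u.min(),u.max(),v.min(),v.max(),mm.sum())
rect=cv2.minAreaRect(np.stack([u,v],-1).astype(np.float32));print(rect,ray(t,*rect[0],.2))
# foot
mf=m&(P[...,2]>.006)&(P[...,2]<.018);v,u=np.nonzero(mf)
c=cv2.minEnclosingCircle(np.stack([u,v],-1).astype(np.float32));print('foot top',c,ray(t,*c[0],.008),'axis@.2 px',pr(t,[*ray(t,*c[0],.008)[:2],.2]))
P2=s['P'];m=np.zeros(P2.shape[:2],bool);m[240:272,226:262]=True;m&=(P2[...,2]>.006)&(P2[...,2]<.02)
v,u=np.nonzero(m);e=cv2.fitEllipse(cv2.convexHull(np.stack([u,v],-1).astype(np.int32)));print('foot scene',e,ray(s,*e[0],.008))
# arm: points z .045-.075, distance from axis>.01
for d in (s,t):
    P=d['P'];m=(P[...,2]>.05)&(P[...,2]<.07)&(abs(P[...,0]-.48)<.04)&(abs(P[...,1]-.075)<.03)
    Q=P[m][:,:2];Q=Q[np.linalg.norm(Q-[.467,.079],axis=1)>.01]
    l=cv2.fitLine(Q.astype(np.float32),2,0,.01,.01).ravel();print('arm ang',np.degrees(np.arctan2(l[1],l[0])),l,len(Q))
# cupboard
P=t['P'];m=(P[...,2]>.255)&(P[...,2]<.275)&(P[...,1]<-.02)&(P[...,1]>-.35)&(P[...,0]>.55)&(P[...,0]<.8)
m=cv2.morphologyEx(m.astype(np.uint8),cv2.MORPH_OPEN,np.ones((7,7)))>0
r=cv2.minAreaRect(P[m][:,:2].astype(np.float32));print('cup',r)
# shutter face from scene
P=s['P'];m=np.zeros(P.shape[:2],bool);m[160:260,312:380]=True
F=m&(P[...,2]>.19)&(P[...,2]<.26)
l=cv2.fitLine(P[F][:,:2].astype(np.float32),cv2.DIST_HUBER,0,.001,.001).ravel();print('face',l,np.degrees(np.arctan2(l[0],-l[1])))
nrm=np.array([l[1],-l[0]]);nrm*=np.sign(nrm[0]) 
dd=(P[...,:2]-l[2:])@nrm
R=m&(dd<-.032)&(dd>-.05)&(P[...,2]>.18)
print('ring',R.sum(),np.nanmin(P[R],0),np.nanmax(P[R],0),np.nanmedian(dd[R]))
v,u=np.nonzero(R);e=cv2.fitEllipse(cv2.convexHull(np.stack([u,v],-1).astype(np.int32)));print(e,ray(s,*e[0],.232))
P=t['P'];m=(P[...,2]>.2)&(abs(P[...,1]+.142)<.04)&(P[...,0]<.592)&(P[...,0]>.5)
v,u=np.nonzero(m);print('ring top px',u.min(),u.max(),P[m].min(0),P[m].max(0),np.median(P[m],0)); 
l=cv2.fitLine(P[m][:,:2].astype(np.float32),2,0,.01,.01).ravel();print(l)
E
```

```text
dark top 284 290 255 262 46
((287.0, 258.5), (7.0, 6.0), 90.0) [0.46746677 0.08232451 0.2       ]
foot top ((283.5, 257.5), 15.116316795349121) [0.46276454 0.0940724  0.008     ] axis@.2 px [282.90816987 260.27906928]
foot scene ((240.50241088867188, 258.59869384765625), (15.59656047821045, 28.5695858001709), 79.19551086425781) [0.45809609 0.08490893 0.008     ]
arm ang -16.496653 [ 0.9588363  -0.28395936  0.49178007  0.07236687] 37
arm ang -18.871367 [ 0.9462471  -0.32344458  0.49100795  0.07396466] 22
cup ((0.687504768371582, -0.12619294226169586), (0.1509295403957367, 0.20029014348983765), 6.552356719970703)
face [ 0.09130982 -0.99582255  0.6049129  -0.14751329] 5.238964
ring 220 [ 0.55593988 -0.17054289  0.18784124] [ 0.57327853 -0.1120775   0.24652441] -0.0412364305377719
((334.94390869140625, 219.34011840820312), (19.091474533081055, 25.7142276763916), 142.89483642578125) [ 0.55034479 -0.15178504  0.232     ]
ring top px 355 375 [ 0.55834041 -0.16650571  0.21385346] [ 0.59106259 -0.11127769  0.24864631] [ 0.56577049 -0.13796124  0.24162313]
[ 0.23535456 -0.9719096   0.56925344 -0.13764119]
```

Call:
move_arm(plan=[-2.8,-2.56,0,0,-2.8,-2.56,0,0,-2.8,-2.56,0,0,-2.8,-2.56,0,0,-2.8,-2.56,0,0,-2.8,-2.56,0,0,-2.8,-2.56,0,0,-2.8,-2.56,0,0,-2.8,-2.56,0,0,-2.8,-2.56,0,0,-2.8,-2.56,0,0,-2.8,-2.56,0,0,-2.8,-2.56,0,0,-2.8,-2.56,0,0,0,0,0,-3.5,0,0,0,-3.5,0,0,0,0,0,0,0,0], grip=0)

```text
time_s: 1.9
eef_pos: [0.4672, 0.0795, 0.2562]
orientation: [-180.0, -0.0, 162.3]
force: [-0.4, -0.2, -0.0]
grip_width: 0.0855
finger_force: 0.0
```

```bash
python3 - <<'E'
from h import *
s=ctrl.read_state();d=get('wrist');save('w1',d['image'])
print(d['fx'],d['cx'],d['cy'],d['hand_eye'])
from scipy.spatial.transform import Rotation as Ro
z=d['range_z'];v,u=np.indices(z.shape)
dx,dy=u-d['cx'],v-d['cy'];r=np.hypot(dx,dy)+1e-9;th=r/d['fx']
p=np.stack([np.tan(th)*dx/r*z,np.tan(th)*dy/r*z,z],-1)
H=np.array(d['hand_eye']);T=p@H[:3,:3].T+H[:3,3]
m=(d['image'].max(-1)<70)&(z>0)&(T[...,2]>.045)&(T[...,2]<.125)&(np.hypot(T[...,0],T[...,1])<.04)
Q=T[m];print(m.sum(),Q.min(0),Q.max(0),np.median(Q,0))
q=Q[Q[:,2]<Q[:,2].min()+.008];print('top face tool',q.min(0),q.max(0),len(q),cv2.minAreaRect(q[:,:2].astype(np.float32)))
E
```

```text
325.19226210127806 273.0299503291149 207.91281277609252 [[-1.42003697e-03 -9.47279255e-01 -3.20405986e-01  8.29217119e-02]
 [ 9.99998694e-01 -1.09806421e-03 -1.18556361e-03  1.77012917e-04]
 [ 7.71233468e-04 -3.20407251e-01  9.47279578e-01 -1.17416517e-01]
 [ 0.00000000e+00  0.00000000e+00  0.00000000e+00  1.00000000e+00]]
1840 [-0.00736595 -0.00678531  0.05483711] [0.0128889  0.01261787 0.12337428] [0.01096872 0.00284599 0.05864848]
top face tool [-0.00736595 -0.00675346  0.05483711] [0.01279801 0.01261787 0.06282992] 1046 ((0.002728663384914398, 0.002895982936024666), (0.01936735212802887, 0.020098891109228134), 89.67152404785156)
```

View pics/w1.png

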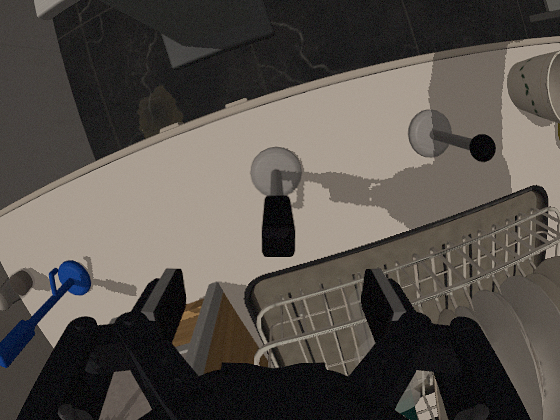

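The wrist view shows the black handle at (278,225), square to the jaws (0.3°) and about 3 mm off centre on both axes. The ball post at (482,147) is well clear. I'll correct the offset, descend and grip.

Call:
move_arm(plan=[0.27,0.29,0,0,0,0,2,0,0,0,2,0,0,0,2,0,0,0,1.4,0,0,0,0,0])

```text
time_s: 2.55
eef_pos: [0.4647, 0.0832, 0.181]
orientation: [-179.9, -0.1, 162.4]
force: [-0.2, -0.3, -0.1]
grip_width: 0.0853
finger_force: 0.0
```

Call:
move_arm(plan=[0,0,0,0,0,0,0,0,0,0,0,0,0,0,0,0,0,0,0,0,0,0,0,0,0,0,0,0,0,0,0,0], grip=1, newtons=60)

```text
time_s: 3.35
eef_pos: [0.4659, 0.0831, 0.1828]
orientation: [180.0, 0.0, 162.4]
force: [-2.0, -0.6, 7.2]
grip_width: 0.0196
finger_force: 59.3
```

Call:
move_arm(plan=[0,0,-1.2,0,0,0,-2.2,0,0,0,-2.4,0,0,0,-2.4,0,0,0,-2.4,0,0,0,-2.4,0,0,0,-2.4,0,0,0,-2.2,0,0,0,0,0,0,0,0,0])

```text
time_s: 4.35
eef_pos: [0.4654, 0.083, 0.3584]
orientation: [180.0, 0.0, 162.4]
force: [0.2, 0.1, -4.2]
grip_width: 0.0193
finger_force: 59.1
```

Call:
move_arm(plan=[-0.6,-1.55,0,0,-1.17,-3.11,0,0,-1.17,-3.11,0,0,-1.17,-3.11,0,0,-1.17,-3.11,0,0,-1.17,-3.11,0,0,-1.17,-3.11,0,0,-0.59,-1.55,0,0,0,0,0,-6,0,0,0,-6,0,0,0,-6,0,0,0,-5.9,0,0,0,0,0,0,0,0,0,0,0,0])

```text
time_s: 5.85
eef_pos: [0.478, -0.1492, 0.3579]
orientation: [180.0, -0.0, -173.8]
force: [0.8, -1.0, -2.8]
grip_width: 0.0191
finger_force: 59.5
```

```bash
python3 - <<'E'
from h import *
import pickle
D={n:get(n) for n in('scene','top')};pickle.dump(D,open('d1.pkl','wb'))
s,t=D['scene'],D['top']
save('ins1',np.hstack([cv2.resize(s['image'][140:280,220:360],(400,400),interpolation=2),cv2.resize(t['image'][170:290,280:400],(400,400),interpolation=2)]))
s=ctrl.read_state();print(s['eef_pos'],s['orientation'],s['force'],s['joint_positions'])
E
```

```text
[ 0.47818167 -0.14913882  0.3581552 ] [-1.79999990e+02 -1.50699757e-02 -1.73753618e+02] [ 0.16436247  0.0771837  -2.79178478] [ -0.51260699  12.69114611  13.42563383 102.70590367  -3.22140677
  64.98799112 110.20680688]
```

View pics/ins1.png

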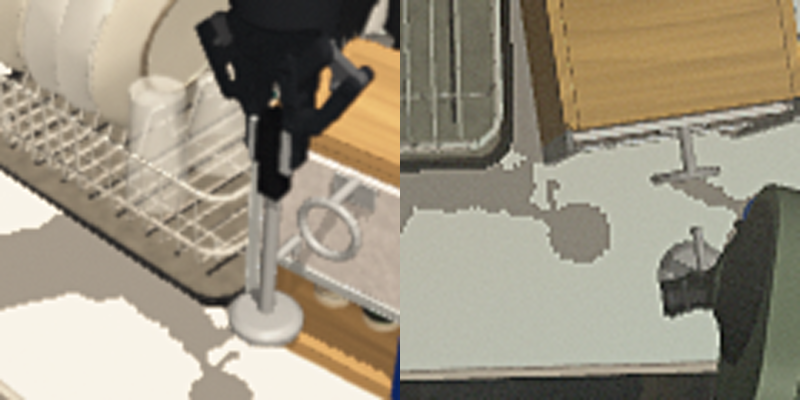

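The scene crop shows the hook held upright in front of the ring, with its arm tip at (290,248) and the ring at (328,225). In the top crop the arm is at (697,240) and points at the ring at (687,178). I'll check the offset numerically.

```bash
python3 - <<'E'
from h import *
import pickle
D=pickle.load(open('d1.pkl','rb'))
c,s_=np.cos(np.radians(6.2)),np.sin(np.radians(6.2));O=np.array([.563,-.140,.232])
A=np.array([[c,s_,0],[-s_,c,0],[0,0,1]])
for n in D:
    P=cloud(D[n]);L=(P-O)@A.T
    k=np.nan_to_num(L,nan=9)
    arm=(abs(k[...,1])<.03)&(k[...,0]>-.078)&(k[...,0]<-.03)&(abs(k[...,2])<.05)
    rg=(abs(k[...,1])<.04)&(k[...,0]>-.015)&(k[...,0]<.012)&(abs(k[...,2])<.04)
    ft=(abs(k[...,1])<.05)&(abs(k[...,0]+.085)<.05)&(k[...,2]<-.035)&(k[...,2]>-.065)
    for nm,m in(('arm',arm),('ring',rg),('foot',ft)):
        Q=L[m]
        if len(Q)>5: print(n,nm,len(Q),*np.round([np.percentile(Q,2,0),np.median(Q,0),np.percentile(Q,98,0)],4))
        if nm=='arm' and len(Q)>5: 
            l=cv2.fitLine(Q[:,:2].astype(np.float32),2,0,.01,.01).ravel();print('dir',l)
E
```

```text
scene arm 128 [-0.0775 -0.0256 -0.0479] [-0.0671 -0.0038 -0.042 ] [-0.0446  0.0196  0.0089]
dir [ 0.6207857   0.7839803  -0.06497283 -0.00552283]
scene ring 205 [-0.0039 -0.0299 -0.0391] [-0.0003 -0.0026 -0.0068] [0.009  0.0261 0.0142]
scene foot 402 [-0.1132 -0.0292 -0.0551] [-0.0931 -0.0069 -0.0439] [-0.0627  0.023  -0.0397]
top arm 120 [-0.0776 -0.02   -0.0495] [-0.0675  0.0021 -0.0428] [-0.0464  0.0245  0.0084]
dir [ 0.19800591 -0.9802008  -0.06622629  0.00269104]
top ring 74 [-0.0033 -0.0249 -0.0167] [0.0013 0.0014 0.0076] [0.0112 0.0277 0.0151]
top foot 125 [-0.0846 -0.0203 -0.0551] [-0.0716  0.0081 -0.045 ] [-0.0576  0.0279 -0.0391]
```

```bash
python3 - <<'E'
from h import *
import pickle
D=pickle.load(open('d1.pkl','rb'))
c,s_=np.cos(np.radians(6.2)),np.sin(np.radians(6.2));O=np.array([.563,-.140,.232])
A=np.array([[c,s_,0],[-s_,c,0],[0,0,1]])
for n in D:
    L=(cloud(D[n])-O)@A.T
    k=np.nan_to_num(L,nan=9)
    arm=(abs(k[...,1])<.03)&(k[...,0]>-.074)&(k[...,0]<-.035)&(abs(k[...,2])<.025)
    Q=L[arm];print(n,len(Q),*np.round([np.percentile(Q,2,0),np.median(Q,0),np.percentile(Q,98,0)],4))
    print(cv2.fitLine(Q[:,:2].astype(np.float32),2,0,.01,.01).ravel())
    rg=(abs(k[...,1])<.045)&(k[...,0]>-.015)&(k[...,0]<.015)&(k[...,2]<.06)&(k[...,2]>-.06)
    Q=L[rg];print('ring z',np.percentile(Q[:,2],[0,2,98,100]))
E
```

```text
scene 49 [-0.073  -0.0054 -0.0106] [-0.0549 -0.0031  0.0059] [-0.0445  0.0021  0.0096]
[ 0.999849    0.01737542 -0.05671    -0.00243576]
ring z [-0.04623065 -0.04242564  0.01417006  0.01619002]
top 33 [-0.0721 -0.0038 -0.0028] [-0.0577  0.0003  0.0051] [-0.0441  0.0038  0.01  ]
[ 9.9847531e-01  5.5200458e-02 -5.7758920e-02  2.6098016e-04]
ring z [-0.04703011 -0.026958    0.01492316  0.01721252]
```

The ring spans about ±30 mm around z≈0.217, so the shutter is already 15 mm down. I'll lower 16 mm and insert along −x of the tool.

Call:
move_arm(plan=[0,0,0.8,0,0,0,0.8,0,-1,0,0,0,-1,0,0,0,-1,0,0,0,-1,0,0,0,-1,0,0,0,-1,0,0,0,-0.5,0,0,0,0,0,0,0,0,0,0,0,0,0,0,0])

```text
time_s: 7.15
eef_pos: [0.5425, -0.1422, 0.3424]
orientation: [-180.0, -0.0, -173.7]
force: [0.0, 0.2, -3.4]
grip_width: 0.0193
finger_force: 59.4
```

```bash
python3 - <<'E'
from h import *
s,t=get('scene'),get('top')
save('ins2',np.hstack([cv2.resize(s['image'][150:270,260:380],(400,400),interpolation=2),cv2.resize(t['image'][180:270,310:400],(400,400),interpolation=2)]))
s=ctrl.read_state();print(s['eef_pos'],s['orientation'],s['force'])
E
```

```text
[ 0.54260519 -0.14214527  0.34247239] [-1.79999572e+02  1.15545201e-02 -1.73687652e+02] [ 0.39500362  0.24498448 -2.03700286]
```

View pics/ins2.png

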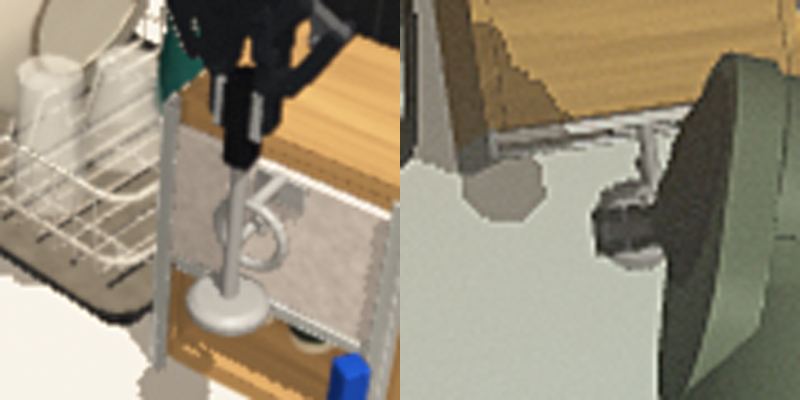

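The arm passes through the ring (scene crop (250,230)) with no contact force. Pulling down next.

Call:
move_arm(plan=[0,0,1,0,0,0,0.8,0,0,0,0.8,0,0,0,0.8,0,0,0,0.8,0,0,0,0.8,0,0,0,0.8,0,0,0,0.8,0,0,0,0.8,0,0,0,0.8,0,0,0,0,0])

```text
time_s: 8.35
eef_pos: [0.5425, -0.142, 0.2591]
orientation: [180.0, -0.1, -173.7]
force: [1.4, 0.7, -3.2]
grip_width: 0.019
finger_force: 59.4
```

Call:
move_arm(plan=[0,0,0.7,0,0,0,0.7,0,0,0,0.7,0,0,0,0.7,0,0,0,0.5,0,0,0,0,0,0,0,0,0])

```text
time_s: 9.05
eef_pos: [0.5428, -0.142, 0.2271]
orientation: [180.0, -0.0, -173.7]
force: [-0.4, -0.1, -3.5]
grip_width: 0.0193
finger_force: 59.5
```

```bash
python3 - <<'E'
from h import *
import pickle
D={n:get(n) for n in('scene','top')};pickle.dump(D,open('d2.pkl','wb'))
s,t=D['scene'],D['top']
save('dn1',np.hstack([cv2.resize(s['image'][160:300,260:400],(400,400),interpolation=2),cv2.resize(t['image'][180:270,310:400],(400,400),interpolation=2)]))
c,s_=np.cos(np.radians(6.2)),np.sin(np.radians(6.2));O=np.array([.563,-.140,0])
A=np.array([[c,s_,0],[-s_,c,0],[0,0,1]])
for n in D:
    L=(cloud(D[n])-O)@A.T;k=np.nan_to_num(L,nan=9)
    rg=(abs(k[...,1])<.045)&(k[...,0]>-.012)&(k[...,0]<.012)&(k[...,2]<.3)&(k[...,2]>.07)
    if rg.sum():print(n,'ring z',np.percentile(L[rg][:,2],[0,2,50,98,100]))
    sh=(abs(k[...,1])<.07)&(k[...,0]>.033)&(k[...,0]<.046)&(k[...,2]>.02)&(k[...,2]<.27)
    if sh.sum():print('shutter z',np.percentile(L[sh][:,2],[2,98]))
s=ctrl.read_state();print(s['eef_pos'],s['orientation'],s['force'])
E
```

```text
scene ring z [0.09356347 0.09872221 0.13676614 0.27151688 0.2737445 ]
shutter z [0.02554086 0.15237868]
top ring z [0.10121002 0.10284294 0.14352525 0.27124532 0.27734409]
shutter z [0.02768799 0.15611424]
[ 0.54272962 -0.14190435  0.22719889] [ 1.79988794e+02 -1.79315201e-02 -1.73666614e+02] [ 0.19805221 -0.45283611 -2.24648381]
```

View pics/dn1.png

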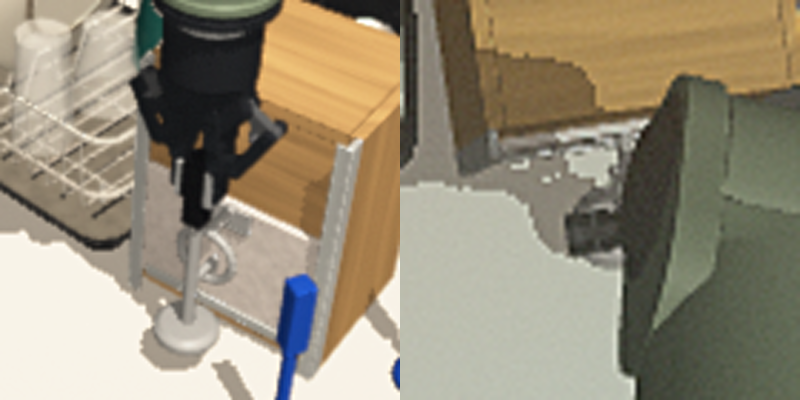

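The shutter is nearly down: the ring is at scene crop (212,255) and its lowest point is z≈0.094–0.10. I'll pull a little further until the end stop shows in the force.

Call:
move_arm(plan=[0,0,0.3,0,0,0,0.3,0,0,0,0,0])

```text
time_s: 9.45
eef_pos: [0.5443, -0.1423, 0.2249]
orientation: [-180.0, 0.3, -173.7]
force: [-12.4, 2.1, 54.0]
grip_width: 0.0195
finger_force: 67.1
```

The end stop is reached (54 N). Unload, centre the arm in the ring and withdraw.

Call:
move_arm(plan=[0,0,-0.6,0,0,0,-0.6,0,0,0,-0.6,0,0,0,-0.7,0,0,0,0,0,0,0,0,0])

```text
time_s: 10.05
eef_pos: [0.5428, -0.142, 0.2463]
orientation: [180.0, 0.0, -173.7]
force: [-0.4, -0.0, -3.3]
grip_width: 0.0195
finger_force: 59.5
```

```bash
python3 - <<'E'
from h import *
import pickle
D={n:get(n) for n in('scene','top')};pickle.dump(D,open('d3.pkl','wb'))
s,t=D['scene'],D['top']
save('un1',cv2.resize(s['image'][210:290,300:380],(500,500),interpolation=2))
s=ctrl.read_state();print(s['eef_pos'],s['orientation'],s['force'])
E
```

```text
[ 0.54268979 -0.14199259  0.24597868] [ 1.79992951e+02 -2.94937081e-02 -1.73671178e+02] [ 0.16420227  0.01212799 -2.78620419]
```

View pics/un1.png

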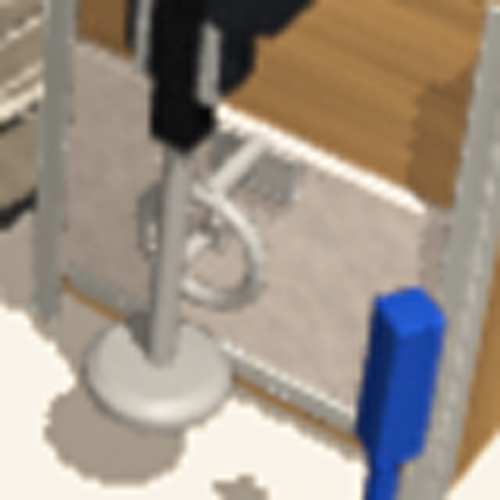

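The tip sits inside the ring, above its lower bar (crop (205,240)). Withdrawing slowly.

Call:
move_arm(plan=[0.6,0,0,0,0.6,0,0,0,0.6,0,0,0,0.6,0,0,0,0,0,0,0])

```text
time_s: 10.65
eef_pos: [0.5181, -0.1449, 0.2464]
orientation: [180.0, -0.0, -173.7]
force: [-0.5, -0.6, -2.7]
grip_width: 0.0194
finger_force: 59.4
```

Call:
move_arm(plan=[1,0,0,0,1.2,0,0,0,1.2,0,0,0,1.2,0,0,0,0,1.5,0,0,0,2.8,0,0,0,2.8,0,0,0,2.8,0,0,0,2.8,0,0,0,2.8,0,0,0,1.5,0,0,0,0,0,0,0,0,0,0])

```text
time_s: 11.95
eef_pos: [0.4541, 0.0188, 0.2464]
orientation: [-180.0, 0.0, -173.7]
force: [-0.2, 0.4, -3.3]
grip_width: 0.0193
finger_force: 59.6
```

```bash
python3 - <<'E'
from h import *
import pickle
D={n:get(n) for n in('scene','top')}
s=ctrl.read_state();p=s['eef_pos'];print(p,s['orientation'],s['force'])
for n in D:
    P=cloud(D[n]);k=np.nan_to_num(P,nan=9)
    f=(np.hypot(k[...,0]-p[0],k[...,1]-p[1])<.034)&(k[...,2]>.03)&(k[...,2]<.12)
    L=P[f];print(n,np.percentile(L[:,2],[0,5,25,50]),len(L))
    c,s_=np.cos(np.radians(6.2)),np.sin(np.radians(6.2));L=(P-[.563,-.140,0])@np.array([[c,s_,0],[-s_,c,0],[0,0,1]]).T;k=np.nan_to_num(L,nan=9)
    rg=(abs(k[...,1])<.045)&(abs(k[...,0])<.012)&(k[...,2]<.2)&(k[...,2]>.07)
    print('ring z',np.percentile(L[rg][:,2],[1,50,99]))
E
```

```text
[0.45434889 0.01828049 0.2463924 ] [-1.79985542e+02  7.00820592e-03 -1.73733081e+02] [ 0.09855604  0.259806   -3.14984687]
scene [0.06219467 0.06923254 0.07498803 0.07725507] 349
ring z [0.09554881 0.12916701 0.15380504]Traceback (most recent call last):
  File "<stdin>", line 8, in <module>
    return _quantile_unchecked(
        a, q, axis, out, overwrite_input, method, keepdims, weights)
    return _ureduce(a,
                    func=_quantile_ureduce_func,
    ...<5 lines>...
                    overwrite_input=overwrite_input,
                    method=method)
    r = func(a, **kwargs)
    result = _quantile(arr,
                       quantiles=q,
    ...<2 lines>...
                       out=out,
                       weights=wgt)
    slices_having_nans = np.isnan(arr[-1, ...])
                                  ~~~^^^^^^^^^
IndexError: index -1 is out of bounds for axis 0 with size 0
```

Call:
move_arm(plan=[0,0,1.5,0,0,0,2,0,0,0,1.5,0,0,0,0.7,0,0,0,0.2,0,0,0,0.2,0,0,0,0,0,0,0,0,0])

```text
time_s: 12.85
eef_pos: [0.4547, 0.0192, 0.1858]
orientation: [180.0, 0.0, -173.7]
force: [-0.0, -0.2, -3.1]
grip_width: 0.0195
finger_force: 59.5
```

Call:
move_arm(plan=[0,0,0.15,0,0,0,0.15,0,0,0,0,0,0,0,0,0])

```text
time_s: 13.25
eef_pos: [0.4548, 0.0193, 0.1826]
orientation: [180.0, 0.0, -173.7]
force: [-1.7, 0.4, 5.2]
grip_width: 0.0195
finger_force: 60.7
```

Contact with the worktop (+5 N). Releasing and going up.

Call:
move_arm(plan=[0,0,0,0,0,0,0,0,0,0,0,0,0,0,0,0,0,0,0,0,0,0,0,0,0,0,0,0,0,0,0,0], grip=0)

```text
time_s: 14.05
eef_pos: [0.4545, 0.0192, 0.1823]
orientation: [-180.0, -0.0, -173.7]
force: [0.1, 0.5, 0.4]
grip_width: 0.0856
finger_force: 0.0
```

Call:
move_arm(plan=[0,0,-1,0,0,0,-1.5,0,0,0,-2,0,0,0,-2,0,0,0,-2,0,0,0,-2,0,0,0,0,0,0,0,0,0,0,0,0,0])

```text
time_s: 14.95
eef_pos: [0.4542, 0.0192, 0.287]
orientation: [-180.0, -0.0, -173.7]
force: [0.7, -0.2, -0.5]
grip_width: 0.0855
finger_force: 0.0
```

```bash
python3 - <<'E'
from h import *
s,t=get('scene'),get('top')
save('end',np.hstack([s['image'][130:330,120:400],t['image'][130:330,120:400]]))
E
```

```text
(no output)
```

View pics/end.png

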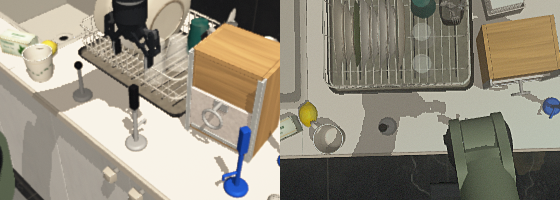

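The hook stands upright at crop (135,125), clear of the cupboard. The shutter is down with its ring at (212,118), and the ball post and mug look undisturbed.

```bash
python3 -c "
from h import *
print(ticket.close_job())"
```

```text
the job is handed in; nothing more can be done
None
```

I handed the job in: the shutter was pulled down to its end stop with the hook in the ring, and the pull hook is standing upright on the worktop clear of the cupboard. The napkin-ring post and mug look unmoved in the last picture; no verdict came back.

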